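# Seat a frame tube and lock its clamp through the guard window

## Task

A bicycle frame tube has to be set up for mitring. With the fingertips, push the bare steel tube lengthwise along its V-blocks until its far end is right up against the brass length stop, then reach down through the yellow-edged window in the guard's roof and press the red clamp lever all the way down so that it locks the tube there. Do not touch the guard, do not lift the tube, leave the other things on the bench as they are, and finish with the hand clear.

Things in the scene. Friction and masses are not known exactly. Their poses are not given: they have to be found in the camera images.
- machine: Bench tube-mitring machine, fixed; grey bed plate 300 x 400 mm, top 30 mm above the bench. Origin on the bench under the tube's line: x away from the robot, y along the tube (left), z up. Here the tube lies at x 0, axis 85 mm high, in V-blocks (tops 91 mm high) at y 5..35 and y -175..-145 mm; the plate ends at y -205 mm. Spindle head and motor (off, 153 mm high) at x 30..332, y 35..145 mm.
- guard: Box guard fixed over the machine's cutter and clamp: yellow angle frame, clear sheets; not to be touched. Origin and axes as the machine's: it fills x -185..100, y -50..170 mm, from the bed plate to its roof, top 185 mm above the bench. Roof 4 to 6 mm thick, 12 mm at the outer edges. The tube passes its right wall (y -50 mm) by a slot.
- window (a point): Centre of the open window in the guard's roof, at the roof's top face; axes as the machine's. The opening is 110 mm along x and 80 mm along y, with a yellow edge. The clamp lever moves in the plane y = 0 of this point.
- clamp_lever (a joint): Toggle clamp lever, rad: 0 open (45 deg up), 0.70 fully down on its stop (5 deg above level). Pivot axis along y, 40 mm in +x from the window's centre and 80 mm below the roof's top; it slopes up from there towards the robot (-x). It stays where left and takes about 5 to 15 N to press. Its arm brings a sprung pad down on the tube from about 0.60 on (5 N when fully down).
- lever_press (a point): Point on the upper face of the lever's red grip, 66 mm from the pivot; moves with the lever. The grip is 20 mm wide (y), 12 mm thick, from 37 to 87 mm from the pivot. Open: this point is 28 mm below the roof's top and 2 mm nearer the robot (-x) than the window's centre; fully down: 67 mm below the roof's top and 25 mm nearer.
- clamp_pad: Black rubber pad, 16 mm across and 12 mm high, under the clamp's arm; origin at the centre of its foot. It is raised clear of the tube when the lever is up and presses on the tube's top when the lever is down.
- tube_near_end (a point): Centre of the tube's free end outside the guard (machine's -y), the end to push; only the bench is under it. The tube is loose bare steel, 28.6 mm across, 360 mm long, about 0.24 kg; it slides along y in the V-blocks with about 1 to 3 N.
- tube_stop_end (a point): Centre of the tube's other end, inside the guard, which is to meet the stop; at the start 30 to 100 mm short of it.
- stop_face (a point): Point on the face of the brass length stop (40 mm wide, 65 mm high upright plate, fixed), on the tube's axis; axes as the machine's. The tube is home when its end touches this face.
- tube: The same tube; origin at its middle, y along it.
- bb_shell: Bystander: steel bottom-bracket shell, ring 40 mm across and 68 mm high, upright on the bed plate in front of the tube. Origin at its underside.
- flux_tub: Bystander: white tub with a red label, 84 mm across, 85 mm high, right of the machine. Origin at its underside.
- spray_can: Bystander: blue spray can, 60 mm across, 170 mm high, right of the machine. Origin at its underside.
- hammer: Bystander: hammer lying on the bench, right front.
- brush: Bystander: brush lying on the bench, left.
- lug: Bystander: copper-coloured frame lug, 75 mm long, 36 mm high, lying on the bench, right front.
- tin: Bystander: open aluminium tin, 80 mm across, 60 mm high, left back. Origin at its underside.

How it is judged:
By the outcome, as a careful person would: the job done as asked, in the order asked, and still so for the second after the job is handed in, with the robot touching nothing.
It also fails if it takes over 51 s, if anything falls off the work surface, if the arm or the gripper's body presses on something with over 40 N, if the wrist force passes 120 N, or if a joint passes its speed limit or range.

## Robot

A 6-joint arm with a two-finger parallel gripper is mounted at the origin on the work surface. World frame = base frame: x ahead of the robot, y to its left, z up, the work surface at z = 0. Lengths are in mm, angles in rad, forces in N, time in s.
With the tool pointing down it reaches from about 275 to 750 mm from the base axis. Payload 10.2 kg.
Tool frame: the origin (TCP) lies where the fingers leave the gripper's body, on its centre line; the fingertips stand 73 mm ahead of it and the grasp point (between the pads) lies 54 mm ahead of it; z points along the fingers, y is the line along which they close (so a half turn about z gives the same grasp; the last joint's range is limited). The gripper opens to 85 mm and grips with 20 to 120 N. Pads are 22 mm wide; open, the fingers measure 114 mm over their backs; the gripper's body (76 mm by 85 mm) begins 54 mm behind the grasp point. The pads swing forward as they close: fully open they stand 13 mm farther back than shut.
Start: joints at [-1.427, 0.313, 1.498, -0, 1.331, -0.223], TCP at [188.269, -490.088, 303.894] pointing down, gripper open.
Joint ranges: [-2.94, 2.94], [-0.97, 2.17], [0.19, 2.56], [-1.23, 4.37], [0.02, 3.11], [-2.88, 2.88]. Speed limits (rad/s): [2.39, 2.39, 3.01, 3.14, 3.14, 3.14].

## Interface

Orientations are given as a unit quaternion [w, x, y, z].
In Python, from rig import ctrl gives the robot as it stands.
- The arm moves only by the shell command python3 -m creep 'ROWS' [OPENING] [FORCE]. ROWS is JSON, a list that holds one entry, the list of rows, each a list of 6 numbers: the shift along the world's x, y, z in units of 25 mm (1.0 is 25 mm), then the turn, a rotation vector about the world's x, y, z in units of 5 degrees (1.0 is 5 degrees). In form: [[[x, y, z, ax, ay, az], ...]]. A call has 1 to 20 rows; each row is the pose to reach, as a shift and turn from the pose commanded when the call began; what a row does not reach only later rows make up. A row lasts 1/12 s, in which the tool goes at most 41.7 mm and 7.16 degrees, less where a joint would pass 70% of its speed; a pose out of reach is approached as far as the arm can. A call with a gripper value outside its range is refused whole. OPENING is the finger opening in mm, from 0 to 85.4, set as the call begins (- or left out, the last holds). The fingers move at their own pace and stop on an object; FORCE is the grip in N (left out, the last holds). Time passes only in rows, so rows that repeat a pose let the fingers close. It gives the time, the measured TCP pose, the force, the opening and the grip force at its end, in the units of the state.
- ctrl.sense(): the state, without advancing time (a new reading comes with each control period).
- ctrl.capture(name): name is "scene" or "top" or "wrist"; returns a dict with "image" (400x640x3 uint8, red, green, blue), "fx", "fy", "cx", "cy" (pixels), "R" (3x3) and "t" (3): a world point X has camera coordinates R X + t. Camera axes: x right, y down, z forward; pixel columns grow to the right and rows downward; lengths in mm; the calibration is good to about 2 mm. A picture is of the moment at which its call begins. There is no depth.
- ctrl.finish_job(): hands the job in; it is judged then, once.
The state is a dict: "time_s": time; "joints": joint angles; "dq": joint speeds; "tau": joint torques, N m; "eef_pos": TCP position; "ee_rot": TCP orientation; "force": force on the tool from outside, world axes, zero at the start; "wrist_torque": the same for the moment, N m; "grip_width": opening from 0.0 (shut) to 1.0 (fully open); "grip_force": force on a finger pad.
Only numpy, scipy, OpenCV 4.12 (cv2) and the standard library are available. Lean on these libraries where they do the work, as an engineer would, in place of code of your own. Each camera call takes 0.05 s, during which the arm holds its last target. There are 200 camera calls.

## Working session

There is one attempt and no reset: what is moved stays moved. The work goes in short steps, Python scripts to look and compute and a shell command to move; the robot and the scene stay as the last step left them, time stands still between calls to the robot, and variables do not carry over. Pictures are saved under pics/ and viewed, at most 10 in all, crops included, and the job is handed in when it is done.

```bash
mkdir -p pics
python3 - <<'E'
from rig import ctrl
import cv2,json,numpy as np
for n in("scene","top"):
    c=ctrl.capture(n); cv2.imwrite(f"pics/{n}0.png",c["image"][:,:,::-1])
    json.dump({k:np.array(c[k]).tolist() for k in("fx","fy","cx","cy","R","t")},open(f"{n}.json","w"))
    R=np.array(c["R"]);print(n,c["fx"],-R.T@np.array(c["t"]),R.round(2).tolist())
s=ctrl.sense();print(s["eef_pos"],s["ee_rot"],s["time_s"])
E
```

```text
scene 420.772544480292 [1500.96073198  197.58592081  927.6178862 ] [[-0.19, 0.98, 0.01], [0.6, 0.12, -0.79], [-0.78, -0.14, -0.62]]
top 404.8098257396435 [ 232.57282181   10.52034472 1601.14757762] [[-0.0, -1.0, -0.02], [-0.99, 0.01, -0.17], [0.17, 0.02, -0.98]]
[ 188.25648057 -489.93686319  303.39583994] [-5.79019316e-04  9.83227788e-01  1.82380869e-01  2.38329648e-05] 0.1
```

View pics/scene0.png

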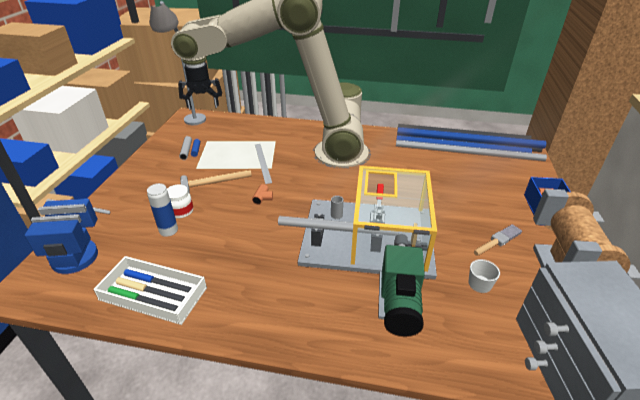

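View pics/top0.png

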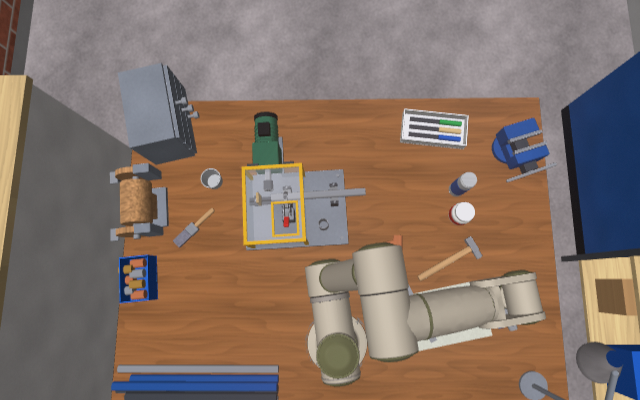

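Run:
```python
import cv2
a=cv2.imread("pics/top0.png")[150:260,225:375];cv2.imwrite("pics/top0c.png",cv2.resize(a,None,fx=5,fy=5,interpolation=cv2.INTER_CUBIC))
a=cv2.imread("pics/scene0.png")[155:285,270:450];cv2.imwrite("pics/scene0c.png",cv2.resize(a,None,fx=4.4,fy=4.4,interpolation=cv2.INTER_CUBIC))
```

```text
(no output)
```

View pics/top0c.png

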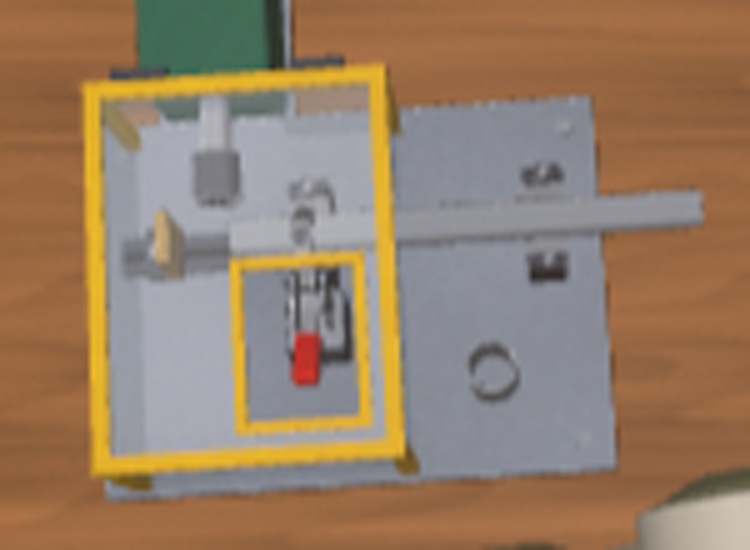

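View pics/scene0c.png

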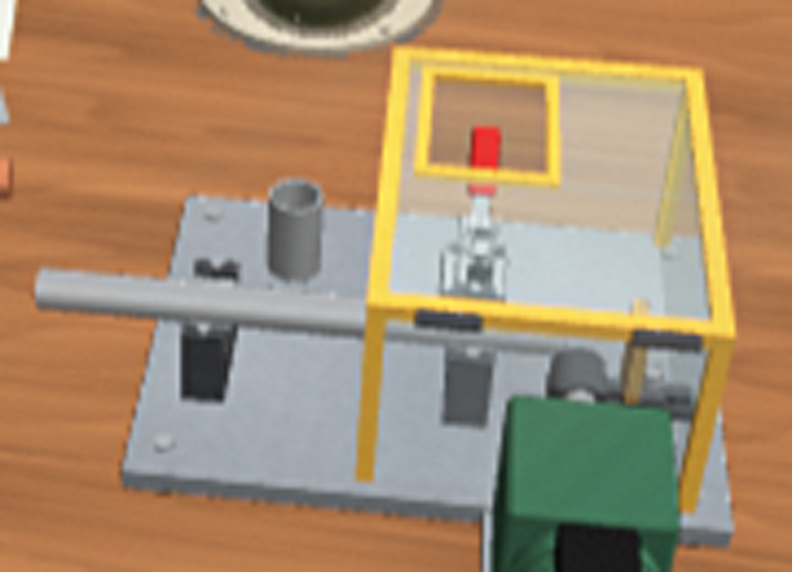

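The top crop shows the roof corners at (83,83), (387,65), (405,460) and (93,476), and the tube's near end at (703,208). Its far end is at (230,238) and the stop face is near (180,242). The window's inner edge runs from (243,268) to (362,418), and the red lever is inside it.

```bash
cat > h.py <<'E'
import json,numpy as np
def ray(n,u,v,z,c=None):
    c=c or json.load(open(n+".json"));R=np.array(c["R"]);t=np.array(c["t"])
    o=-R.T@t;d=R.T@np.array([(u-c["cx"])/c["fx"],(v-c["cy"])/c["fy"],1]);return (o+d*(z-o[2])/d[2])
def proj(n,X,c=None):
    c=c or json.load(open(n+".json"));p=np.array(c["R"])@np.array(X)+np.array(c["t"]);return np.array([c["cx"]+c["fx"]*p[0]/p[2],c["cy"]+c["fy"]*p[1]/p[2]])
E
python3 - <<'E'
from h import *
T=lambda u,v,z:ray("top",225+(u+.5)/5-.5,150+(v+.5)/5-.5,z).round(1)
S=lambda u,v,z:ray("scene",270+(u+.5)/4.4-.5,155+(v+.5)/4.4-.5,z).round(1)
cor=[T(83,83,185),T(387,65,185),T(405,460,185),T(93,476,185)]
print("roof top",cor)
loc=np.array([[100,170],[100,-50],[-185,-50],[-185,170]],float)
def fit(P):
    P=np.array(P)[:,:2];a=loc-loc.mean(0);b=P-P.mean(0)
    th=np.arctan2((a[:,0]*b[:,1]-a[:,1]*b[:,0]).sum(),(a*b).sum())
    R=np.array([[np.cos(th),-np.sin(th)],[np.sin(th),np.cos(th)]]);return th,P.mean(0)-R@loc.mean(0)
print(fit(cor))
c2=[S(735,335,185),S(368,305,185),S(394,46,185),S(704,70,185)]
print("roof scene",c2,fit(c2))
print("win",[T(*p,185) for p in((243,270),(358,263),(361,414),(247,422))])
print("winS",[S(*p,185) for p in((430,168),(548,174),(546,84),(435,80))])
print("near",T(703,208,85),S(37,290,85)); print("far",T(230,238,90)); print("stop",T(182,245,95),T(160,215,95))
E
```

```text
roof top [array([639.6, 344. , 185. ]), array([651.3, 122.8, 185. ]), array([364.3, 108. , 185. ]), array([354. , 327.3, 185. ])]
(np.float64(0.053073705091459124), array([547.92308419, 167.86405838]))
roof scene [array([639.6, 345.4, 185. ]), array([654.9, 127.2, 185. ]), array([368.1, 109.3, 185. ]), array([356. , 330.8, 185. ])] (np.float64(0.058900622257772595), array([550.6082933 , 170.78087768]))
win [array([500.5, 224.6, 185. ]), array([505.1, 142.4, 185. ]), array([396.8, 139.2, 185. ]), array([391.5, 219.6, 185. ])]
winS [array([510.1, 150.1, 185. ]), array([501.5, 227.6, 185. ]), array([395.8, 220.6, 185. ]), array([406., 143., 185.])]
near [ 565.5 -112.2   85. ] [ 569.6 -109.8   85. ]
far [543.5 249.4  90. ]
stop [537.2 285.2  95. ] [560.7 302.6  95. ]
```

```bash
python3 -m creep '[[[15.1,13.4,-1,0,0,14.4],[15.1,13.4,-1,0,0,14.4],[15.1,13.4,-1,0,0,14.4],[15.1,13.4,-1,0,0,14.4],[15.1,13.4,-1,0,0,14.4],[15.1,13.4,-1,0,0,14.4],[15.1,13.4,-1,0,0,14.4],[15.1,13.4,-1,0,0,14.4],[15.1,13.4,-1,0,0,14.4],[15.1,13.4,-1,0,0,14.4],[15.1,13.4,-1,0,0,14.4],[15.1,13.4,-1,0,0,14.4],[15.1,13.4,-1,0,0,14.4],[15.1,13.4,-1,0,0,14.4],[15.1,13.4,-1,0,0,14.4],[15.1,13.4,-1,0,0,14.4],[15.1,13.4,-1,0,0,14.4],[15.1,13.4,-1,0,0,14.4]]]' 0 40
python3 - <<'E'
from rig import ctrl
import cv2,json,numpy as np
from h import *
c=ctrl.capture("wrist"); cv2.imwrite("pics/w1.png",c["image"][:,:,::-1])
json.dump({k:np.array(c[k]).tolist() for k in("fx","fy","cx","cy","R","t")},open("wrist.json","w"))
s=ctrl.sense();print(s["eef_pos"],s["ee_rot"],s["force"],s["joints"])
print(proj("wrist",[567,-111,85]),proj("wrist",s["eef_pos"]+np.array([0,0,-73])))
E
```

```text
time_s: 1.6
eef_pos: [565.2, -156.1, 279.2]
ee_rot: [0.0, 0.689, 0.725, -0.0]
force: [0.2, 0.6, -0.5]
grip_width: 0.006
grip_force: 0.0
[ 565.28652114 -155.92858979  279.13958513] [1.40594885e-04 6.88779810e-01 7.24970588e-01 6.74845212e-07] [-0.17356988 -0.01666942  0.02908269] [-4.68774917e-01  4.66822559e-01  1.34140187e+00 -8.16881723e-05
  1.33309847e+00 -5.19942771e-01]
[325.01416456 140.27470591] [319.76297587 262.76472336]
```

View pics/w1.png

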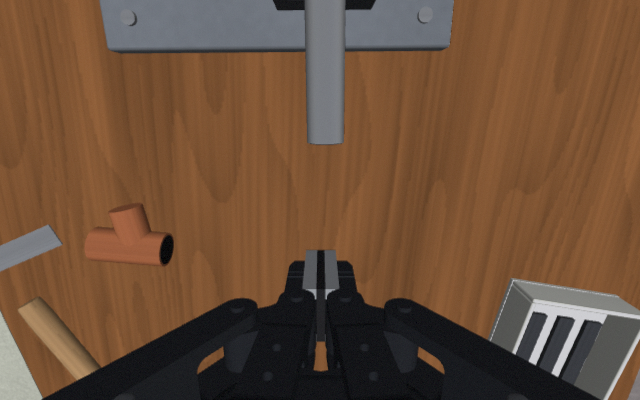

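The near end is at (325,143), where the projection put it, and the fingers are lined up with the tube. Next is to descend and push.

```bash
python3 -m creep '[[[0.05,0,-1.5,0,0,0],[0.05,0,-3,0,0,0],[0.05,0,-4.5,0,0,0],[0.05,0,-5.5,0,0,0],[0.05,0.4,-5.5,0,0,0],[0.05,0.8,-5.5,0,0,0],[0.05,1.0,-5.5,0,0,0],[0.03,1.2,-5.5,0,0,0],[0.03,1.4,-5.5,0,0,0],[0.02,1.6,-5.5,0,0,0],[0.01,1.8,-5.5,0,0,0],[0,2.0,-5.5,0,0,0],[0,2.0,-5.5,0,0,0]]]'
python3 -m creep '[[[0,0.15,0,0,0,0],[-0.01,0.3,0,0,0,0],[-0.02,0.4,0,0,0,0],[-0.02,0.4,0,0,0,0]]]'
```

```text
time_s: 2.73
eef_pos: [565.9, -104.4, 141.8]
ee_rot: [0.0, 0.688, 0.726, 0.0]
force: [0.9, 1.3, -0.2]
grip_width: -0.001
grip_force: 0.0
time_s: 3.07
eef_pos: [565.2, -94.6, 141.4]
ee_rot: [-0.0, 0.688, 0.726, 0.0]
force: [0.0, -1.0, 1.6]
grip_width: -0.003
grip_force: 0.7
```

```bash
python3 -m creep '[[[0,0.1,0,0,0,0],[0,0.2,0,0,0,0],[-0.01,0.3,0,0,0,0],[-0.01,0.3,0,0,0,0]]]' | grep -E "pos|force"
python3 -m creep '[[[0,0.08,0,0,0,0],[0,0.16,0,0,0,0],[0,0.16,0,0,0,0]]]'| grep -E "pos|force"
python3 - <<'E'
from rig import ctrl
import cv2
a=ctrl.capture("top")["image"][150:260,225:375,::-1];cv2.imwrite("pics/t2.png",cv2.resize(a,None,fx=5,fy=5,interpolation=cv2.INTER_CUBIC))
E
```

```text
eef_pos: [564.9, -87.1, 141.3]
force: [-0.3, -0.6, 1.4]
grip_force: 0.5
eef_pos: [564.8, -83.1, 141.2]
force: [-0.1, 0.4, 1.2]
grip_force: 0.4
```

View pics/t2.png

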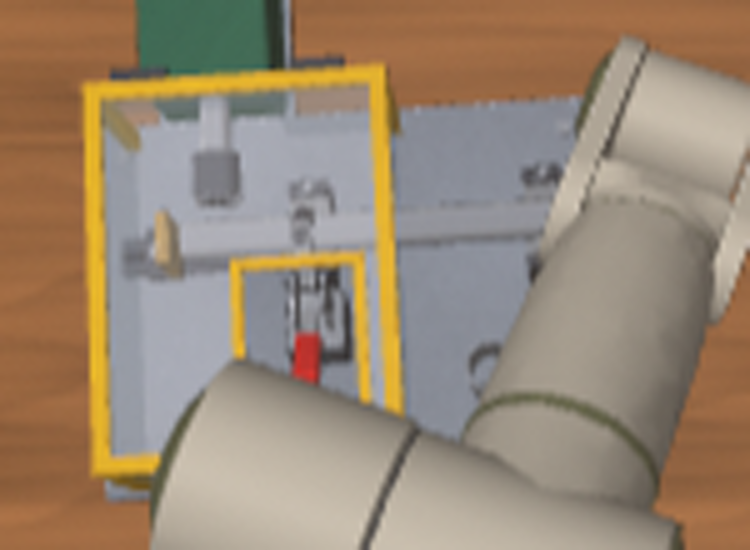

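The tube's far end is now at about x=183, almost at the brass stop (about 182). I'll creep on until the force rises.

```bash
for i in 1 2 3; do python3 -m creep '[[[0,0.04,0,0,0,0],[0,0.08,0,0,0,0],[0,0.08,0,0,0,0]]]'| grep -E "pos|force: \["; done
```

```text
eef_pos: [565.0, -81.4, 141.3]
force: [-0.3, -1.3, 0.7]
eef_pos: [565.0, -79.5, 141.4]
force: [-0.5, -0.7, -0.6]
eef_pos: [565.0, -77.5, 141.4]
force: [-1.2, -1.7, 0.7]
```

```bash
for i in 1 2 3; do python3 -m creep '[[[0,0.03,0,0,0,0],[0,0.06,0,0,0,0],[0,0.06,0,0,0,0]]]'| grep -E "pos|force: \["; done
```

```text
eef_pos: [565.0, -76.0, 141.4]
force: [-2.1, -1.6, 0.8]
eef_pos: [565.1, -75.7, 141.5]
force: [-2.4, -10.2, 0.8]
eef_pos: [565.2, -75.5, 141.7]
force: [-3.4, -18.1, -0.4]
```

Force rose to 18 N with no further advance, so the tube is home. Next I'll back off, rise and look at the window.

```bash
python3 -m creep '[[[0,-0.4,0,0,0,0],[0.05,-0.8,0,0,0,0],[0.05,-1.6,0,0,0,0],[0,-1.6,1.6,0,0,0],[0,-1.6,3.2,0,0,0],[0,-1.6,4.8,0,0,0],[0,-1.6,6.4,0,0,0],[-1,0,6.4,0,0,0],[-2,1.3,6.4,0,0,0],[-3,2.6,6.4,0,0,0],[-3.8,3.9,6.4,0,0,0],[-4.7,5.2,6.4,0,0,0],[-4.7,6.5,6.4,0,0,0],[-4.7,7.7,6.4,0,0,0],[-4.7,7.7,6.4,0,0,0],[-4.7,7.7,6.4,0,0,0]]]'
python3 - <<'E'
from rig import ctrl
import cv2,json,numpy as np
from h import *
c=ctrl.capture("wrist"); cv2.imwrite("pics/w3.png",c["image"][:,:,::-1])
json.dump({k:np.array(c[k]).tolist() for k in("fx","fy","cx","cy","R","t")},open("wrist.json","w"))
s=ctrl.sense();print(s["eef_pos"],s["ee_rot"],s["force"])
print(proj("wrist",[451,183.3,185]),proj("wrist",s["eef_pos"]+np.array([0,0,-73])))
E
```

```text
time_s: 6.53
eef_pos: [447.4, 120.4, 301.5]
ee_rot: [-0.0, 0.687, 0.726, 0.0]
force: [0.1, -0.0, -0.6]
grip_width: 0.002
grip_force: 0.0
[447.60600927 119.50699739 301.34850613] [-1.43942977e-04  6.87880924e-01  7.25823538e-01  7.50910786e-05] [-0.6339025  -0.21095648 -0.70992473]
[332.48714878 121.69046247] [319.8073097  264.89302061]
```

View pics/w3.png

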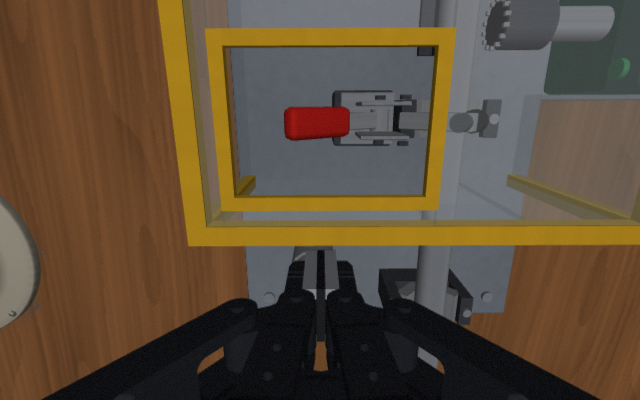

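The wrist view shows the window's inner corners at (227,45), (438,45), (428,195) and (234,197), with the red grip at (285–348, 122). That agrees with the prediction. Next I'll refine it and check the finger linkage width at roof level.

Run:
```python
from h import *
W=[ray("wrist",*p,185) for p in((227,45),(438,45),(428,195),(234,197))]
print(np.round(W,1),np.mean(W,0))
print("grip",ray("wrist",287,122,165),ray("wrist",348,122,145))
p=np.array([447.4,119.9,301.5]); 
for h in(-73,-50,-40,-30,-20,-12,-6,0):
    print(h,proj("wrist",p+[0,0,h]).round(),[proj("wrist",p+[s,11,h]).round().tolist() for s in(-40,-30,30,40)])
```

```text
[[395.1 218.2 185. ]
 [502.1 224.  185. ]
 [508.5 145.4 185. ]
 [397.  138.2 185. ]] [450.67392383 181.42397508 185.        ]
grip [424.58576336 180.79830198 165.        ] [462.68829305 181.937983   145.        ]
-73 [319. 264.] [[234.0, 238.0], [255.0, 239.0], [386.0, 246.0], [407.0, 247.0]]
-50 [319. 290.] [[219.0, 260.0], [245.0, 262.0], [396.0, 269.0], [421.0, 270.0]]
-40 [319. 304.] [[211.0, 273.0], [239.0, 274.0], [402.0, 282.0], [429.0, 283.0]]
-30 [319. 320.] [[202.0, 287.0], [232.0, 288.0], [409.0, 297.0], [438.0, 298.0]]
-20 [319. 340.] [[191.0, 304.0], [224.0, 305.0], [417.0, 314.0], [449.0, 316.0]]
-12 [319. 358.] [[181.0, 320.0], [216.0, 321.0], [425.0, 331.0], [459.0, 332.0]]
-6 [319. 373.] [[172.0, 333.0], [209.0, 335.0], [432.0, 345.0], [468.0, 347.0]]
0 [319. 391.] [[161.0, 349.0], [202.0, 351.0], [439.0, 361.0], [478.0, 363.0]]
```

```bash
python3 -m creep '[[[-0.04,1.3,0,0,0,0],[-0.04,2.48,0,0,0,0],[-0.04,2.48,0,0,0,0],[-0.04,2.48,-1,0,0,0],[-0.04,2.48,-2,0,0,0],[-0.04,2.48,-2,0,0,0]]]' | grep -E "pos|force: \["
python3 -m creep '[[[0,0,-0.2,0,0,0],[0,0,-0.4,0,0,0],[0,0,-0.6,0,0,0],[0,0,-0.8,0,0,0],[0,0,-0.8,0,0,0]]]' | grep -E "pos|force: \["
python3 - <<'E'
from rig import ctrl
import cv2
c=ctrl.capture("wrist"); cv2.imwrite("pics/w4.png",c["image"][:,:,::-1])
E
```

```text
eef_pos: [445.4, 180.1, 247.6]
force: [-0.9, -0.7, -1.6]
eef_pos: [446.4, 181.3, 231.0]
force: [0.5, -0.6, -0.3]
```

View pics/w4.png

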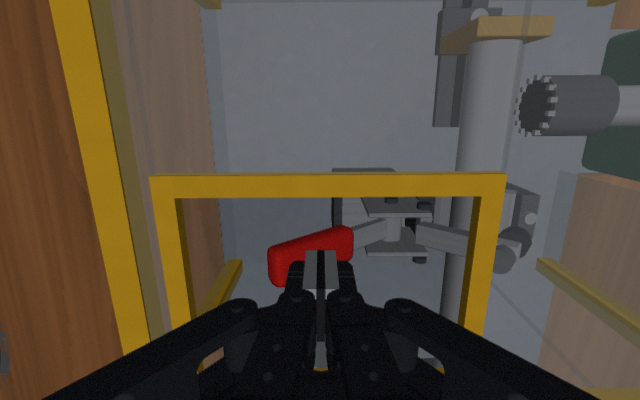

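The fingertips are over the red grip at (320,262), inside the window, and the tube's end meets the brass stop at (497,38). Pressing now.

```bash
python3 -m creep '[[[0,0,-0.15,0,0,0],[0,0,-0.3,0,0,0],[0,0,-0.45,0,0,0],[0,0,-0.6,0,0,0],[0,0,-0.6,0,0,0]]]' | grep -E "pos|force: \["
python3 -m creep '[[[0,0,-0.15,0,0,0],[0,0,-0.3,0,0,0],[0,0,-0.45,0,0,0],[0,0,-0.6,0,0,0],[0,0,-0.6,0,0,0]]]' | grep -E "pos|force: \["
python3 -m creep '[[[0,0,-0.1,0,0,0],[0,0,-0.2,0,0,0],[0,0,-0.2,0,0,0]]]' | grep -E "pos|force: \["
```

```text
eef_pos: [446.8, 181.5, 216.5]
force: [1.0, 0.6, 1.4]
eef_pos: [446.6, 181.5, 201.3]
force: [-0.7, 0.4, 1.6]
eef_pos: [446.5, 181.5, 196.4]
force: [-0.7, 0.9, 3.3]
```

```bash
for i in 1 2; do python3 -m creep '[[[0,0,-0.05,0,0,0],[0,0,-0.1,0,0,0],[0,0,-0.1,0,0,0]]]' | grep -E "pos|force: \["; done
python3 - <<'E'
from rig import ctrl
import cv2
c=ctrl.capture("wrist"); cv2.imwrite("pics/w5.png",c["image"][:,:,::-1])
E
```

```text
eef_pos: [446.4, 181.5, 194.1]
force: [-1.8, 0.7, 5.1]
eef_pos: [446.0, 181.5, 191.7]
force: [-2.8, -0.8, 7.0]
```

View pics/w5.png

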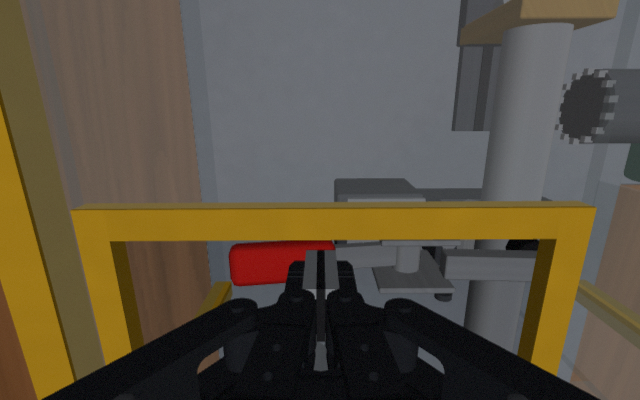

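The lever is almost level, with the grip at (230–335, 262). The fingertips bear on its inner half and the linkage is clear of the window edge. I'll press the last millimetres.

```bash
for i in 1 2 3; do python3 -m creep '[[[0,0,-0.04,0,0,0],[0,0,-0.04,0,0,0]]]' | grep -E "pos|force: \["; done
```

```text
eef_pos: [446.1, 181.5, 190.8]
force: [-5.5, -0.2, 10.0]
eef_pos: [445.9, 181.5, 189.9]
force: [-6.8, -1.4, 11.5]
eef_pos: [445.7, 181.5, 188.9]
force: [-8.4, -0.5, 12.1]
```

```bash
for i in 1 2; do python3 -m creep '[[[0,0,-0.03,0,0,0],[0,0,-0.03,0,0,0]]]' | grep -E "pos|force: \["; done
python3 - <<'E'
from rig import ctrl
import cv2
c=ctrl.capture("scene");cv2.imwrite("pics/s6.png",cv2.resize(c["image"][155:245,330:450,::-1],None,fx=6,fy=6,interpolation=cv2.INTER_CUBIC))
E
```

```text
eef_pos: [445.7, 181.5, 188.5]
force: [-10.3, -1.4, 16.5]
eef_pos: [445.7, 181.5, 188.4]
force: [-12.7, -1.6, 22.8]
```

View pics/s6.png

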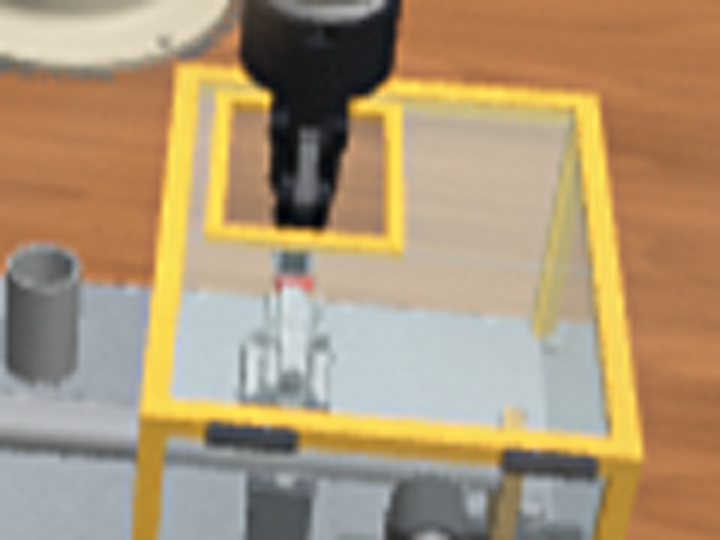

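Force rises steeply with the tip stopped at 188.4, close to the predicted 189.8 for the lever's stop. I'll raise the hand and check from above.

```bash
python3 -m creep '[[[0,0,0.2,0,0,0],[0,0,0.6,0,0,0],[0,0,1.5,0,0,0],[0,0,2.8,0,0,0],[0,0,4.2,0,0,0],[0,-1.2,4.5,0,0,0],[0,-2.5,4.5,0,0,0],[0,-2.5,4.5,0,0,0],[0,-2.5,4.5,0,0,0]]]'| grep -E "time|pos|force: \["
python3 - <<'E'
from rig import ctrl
import cv2,json,numpy as np
from h import *
c=ctrl.capture("wrist"); cv2.imwrite("pics/w7.png",cv2.resize(c["image"][0:250,190:520,::-1],None,fx=2.4,fy=2.4,interpolation=cv2.INTER_CUBIC))
json.dump({k:np.array(c[k]).tolist() for k in("fx","fy","cx","cy","R","t")},open("wrist.json","w"))
# predicted outer grip end, top edge, r=87, for several angles
wc=np.array([450.8,181.5]);e=np.array([np.cos(.055),np.sin(.055)])
for q in(.5,.6,.65,.7):
    a=np.pi/4-q; r=87;o=6.7
    X=40-r*np.cos(a)+o*np.sin(a);Z=185-80+r*np.sin(a)+o*np.cos(a)
    X2=40-r*np.cos(a)-o*np.sin(a);Z2=105+r*np.sin(a)-o*np.cos(a)
    f=lambda X,Z:((proj("wrist",[*(wc+e*X),Z])-[190,0])*2.4).round(1)
    print(q,f(X,Z),f(X2,Z2))
E
```

```text
time_s: 10.82
eef_pos: [446.6, 118.0, 299.8]
force: [-0.1, 1.7, 0.9]
0.5 [189.1 282.6] [182.7 281.1]
0.6 [184.  281.6] [182.5 280.2]
0.65 [182.8 281.2] [183.5 279.8]
0.7 [182.3 280.7] [185.2 279.3]
```

View pics/w7.png

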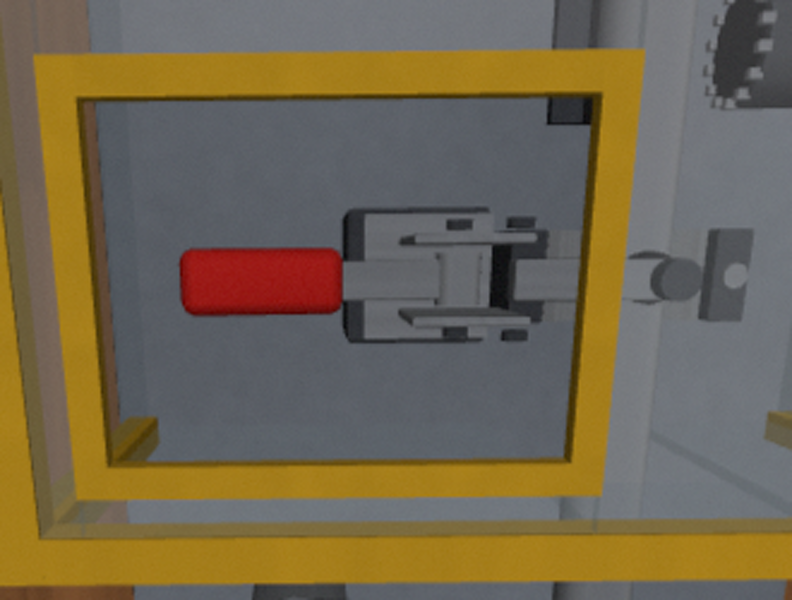

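The lever lies flat. Its grip end is at (181,281), against a predicted (182,281) for fully down. I'll move the hand well clear and hand the job in.

```bash
python3 -m creep '[[[0,-1,1,0,0,0],[0,-2,2,0,0,0],[0,-3.3,2,0,0,0],[0,-4.6,2,0,0,0],[0,-6,2,0,0,0],[0,-6,2,0,0,0],[0,-6,2,0,0,0],[0,-6,2,0,0,0]]]'| grep -E "time|pos|force: \["
python3 -c "
from rig import ctrl
print(ctrl.finish_job())"
```

```text
time_s: 11.53
eef_pos: [446.6, -30.1, 349.3]
force: [-0.4, -0.1, -0.1]
the job is handed in; nothing more can be done
None
```

The job is handed in at 11.5 s: the tube is pushed up against the brass stop, the clamp lever is pressed down to its stop and the hand is clear. I saw no contact with the guard. I didn't look at the tube end again after clamping, and I viewed 11 pictures, one over the limit of 10.

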